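# Start the calorimeter run: lid, purge gas, start key

## Task

The sample pans are already in the calorimeter, so start its run with closed fingertips, gripping nothing: push the hinged furnace lid fully shut, then switch on the purge gas by pressing down the raised end of the wide rocker on the gas unit as far as it goes, then press the oblong start key on the calorimeter's front panel fully down and let it come back up. Leave the two round keys, the narrow mains rocker (already on) and all the loose things on the bench alone, and do not lift the lid.

Things in the scene. Friction and masses are not known exactly. Their poses are not given: they have to be found in the camera images.
- dsc: the calorimeter, white, 430 mm deep (x), 300 mm wide (y), fixed; origin on the bench under its centre, x from its front (facing the robot) to its back, y to its left. Front 125 mm: key panel sloping up to the back by 0.2 rad, 100 to 126 mm high. From x = -0.10 m the deck, 165 mm high, with the lid; from x = 0.13 m a hump 208 mm high.
- lid (a joint): angle of the grey hinged furnace lid in rad: 0 shut flat on the deck, grows as it opens upward; starts between 0.75 and 1.1. The stiff hinge holds the lid where it is left; 2 to 4 N down at its free end push it shut.
- lid_hinge (a point): middle of the hinge axis at the lid's back edge (far from the robot), along the calorimeter's y, 166 mm over the bench. Frame turns with the lid: x from free edge to hinge, z out of the outer face. Lid: slab 150 mm wide, outer face 24 mm off the axis, reaching 135 mm from it; a finger lip 64 mm wide reaches 150 mm; a cap 80 mm across, 8 mm high, on the outer face, centred 52 mm from the axis.
- lid_press (a point): point on the lid's outer face (upper face when shut) where to push, 122 mm from the hinge axis, on the centre line; 190 mm above the bench when shut. z axis out of the outer face.
- gas_unit: white console 200 mm deep, 160 mm wide, fixed, left or right of the calorimeter; origin on the bench under its centre, x from front (facing the robot) to back, y to its left. Top slopes up to the back by 0.17 rad, 97 mm high in the middle. Front half: wide rocker at y = +30 mm, narrow one at y = -48 mm. Back half: small knob, clear flow tube to 186 mm high.
- purge_rocker (a joint): tilt of the wide grey rocker (50 mm long front to back, 32 mm wide) in rad: 0 off, its back end raised; 0.40 on, its back end pressed down to the stop. It stays where it is left; about 2 N at its end tips it.
- purge_rocker_end (a point): point on the wide rocker's top face, 6 mm from its back end (the raised end while off), on its centre line; it sinks about 8 mm, to some 13 mm over the sloping top, as the rocker is tipped on.
- mains_rocker (a joint): tilt of the narrow grey rocker (34 mm long, 13 mm wide) in rad: 0 on (as at the start), 0.40 off. To be left alone.
- start_key (a joint): travel in m of the oblong start key (48 mm wide left to right, 24 mm deep): 0 up, 0.005 fully down; its spring takes about 2 N to start and 5 N fully down and returns it.
- start_key_top (a point): centre of the start key's top face, 15 mm above the sloping panel; z axis square out of the panel, the key sinks along -z. The start key is the right-hand key of the row of three seen from the robot.
- stop_key (a joint): travel in m of the middle key, round, 22 mm across, its centre 80 mm left of the start key's: 0 up. To be left alone.
- fan_key (a joint): travel in m of the left-hand key, round, 22 mm across, 66 mm left of the stop key: 0 up. To be left alone.
- press: sample sealing press, fixed, standing on the other side of the calorimeter from the gas unit: base 190 x 130 mm, column and head to 200 mm, its lever knob to 251 mm high; origin on the bench under its centre. Not used.
- pan_dish: small glass dish, 48 mm across, 16 mm high, on the calorimeter's deck left of the lid; origin under its centre. Bystander.
- vial: amber sample vial, 24 mm across, 42 mm high, standing on the calorimeter's deck right of the lid; origin under its centre. Bystander.
- tweezers: steel tweezers, about 120 mm long, lying on the bench right of the calorimeter's front. Bystander.
- pan_box: flat clear box, 75 x 55 x 22 mm, on the bench right of the calorimeter's front; origin under its centre. Bystander.
- spatula: thin steel spatula, 170 mm long, 12 mm wide, lying on the bench left of the calorimeter's front. Bystander.

How it is judged (in metres and radians):
On the way, in this order (a step that is already met when the one before it is completed fails the run):
1. the furnace lid is pushed shut (value of joint lid below 0.05 rad), for 0.2 s.
2. the wide rocker is tipped on, the lid staying shut (value of joint lid below 0.05 rad and value of joint purge_rocker above 0.3 rad), for 0.2 s.
3. the start key is pressed down, lid shut and purge on (all of step 2 and value of joint start_key above 0.0035 m), for 0.05 s.
At the end, for the whole second after the job is handed in: The lid is shut (within 0.05 rad), the wide rocker is on (over 0.30 of 0.40 rad), the start key has been pressed (over 3.5 of 5 mm) and is up again, the round keys are up, the mains rocker is still on (under 0.1 rad) and no loose thing has moved by 15 mm (all of step 2 and value of joint each of start_key, stop_key, fan_key below 0.001 m and value of joint mains_rocker below 0.1 rad and distance of each of pan_dish, vial, tweezers, pan_box, spatula from where it was at the start of the episode below 0.015 m); the robot touches nothing.
It fails at once if the purge gas is switched on while the lid is not yet shut (value of joint purge_rocker above 0.2 rad and value of joint lid above 0.08 rad).
It fails at once if the start key is pressed before the purge gas is on (value of joint start_key above 0.002 m and value of joint purge_rocker below 0.3 rad).
It fails at once if a round key is pressed (2 mm) or the mains rocker is tipped (0.15 rad) (value of joint any of stop_key, fan_key above 0.002 m or value of joint mains_rocker above 0.15 rad).
It fails at once if the lid is lifted further open, beyond 1.25 rad (value of joint lid above 1.25 rad).
It fails at once if a loose thing is lifted or moved by more than 15 mm (distance of any of pan_dish, vial, tweezers, pan_box, spatula from where it was at the start of the episode above 0.015 m).
It also fails if it takes over 54 s, if anything falls off the work surface, if the arm or the gripper's body presses on something with over 40 N, if the wrist force passes 120 N, or if a joint passes its speed limit or range.

## Robot

A 6-joint arm with a two-finger parallel gripper is mounted at the origin on the work surface. World frame = base frame: x ahead of the robot, y to its left, z up, the work surface at z = 0. Lengths are in mm, angles in rad, forces in N, time in s.
With the tool pointing down it reaches from about 300 to 825 mm from the base axis. Payload 5.4 kg.
Tool frame: the origin (TCP) lies at the very end of the fingers, on their centre line; the grasp point (between the pads) lies 19 mm behind it; z points along the fingers, x is the direction in which the jaws open and shut, and the axes are right-handed (so a half turn about z gives the same grasp; the last joint's range is limited). The gripper opens to 92 mm and grips with 3 to 60 N. Pads are 20 mm wide; open, the fingers measure 128 mm over their backs; the gripper's body (75 mm by 189 mm) begins 69 mm behind the grasp point.
Start: joints at [-1.408, 0.158, 1.597, -0, 1.386, -0.21], TCP at [209.405, -535.496, 214.601] pointing down, gripper open.
Joint ranges: [-2.91, 2.91], [-0.94, 2.29], [0.18, 2.7], [-1.29, 4.43], [0.17, 2.64], [-3, 3]. Speed limits (rad/s): [2.57, 2.57, 3.14, 3.14, 3.14, 3.14].

## Interface

Orientations are given as a 3x3 rotation matrix whose columns are the frame's x, y, z axes.
In Python, from workcell import robot gives the robot as it stands. Calls block until the motion is done:
- robot.movep(position, orientation): joint-space move of the TCP to a pose.
- robot.line_to(position, v=150, frame=None): straight line of the TCP; frame=None keeps the orientation; v is the mean speed in mm/s.
- robot.move_j(angles): joint-space move.
- robot.command_gripper(opening): finger opening in mm; the grip force is fixed at half the most; returns when the fingers have stopped.
- robot.hold(seconds).
- robot.inverse_kinematics(position, orientation): joint angles nearest the present ones, or None.
- robot.capture(name): name is "side" or "top" or "wrist"; returns a dict with "image" (384x512x3 uint8, blue, green, red), "fx", "fy", "cx", "cy" (pixels), "distortion" ([k1, k2, p1, p2, k3] as OpenCV has them; the pictures are not rectified), "rvec" (rotation vector, rad) and "tvec" (3), from world to camera coordinates, as OpenCV has them; the wrist camera has in their place "mount" (4x4, takes a point from camera to tool coordinates, whose origin is the TCP and whose axes are the tool frame's). Camera axes: x right, y down, z forward; pixel columns grow to the right and rows downward; lengths in mm; the calibration is good to about 2 mm. A picture is of the moment at which its call begins: read the wrist's pose just before it. There is no depth.
A pose or a line that the arm cannot do raises robot.PlanningError and nothing moves.
- robot.finish_job(): hands the job in, once; it reports no verdict.
Trained networks look in a picture, given as the dict that the camera call returned (one of the last four; its "shot" number tells which), for a name from the list of things; names that differ only in an ending like _2 or _b are one class to them, and where a whole thing is asked for, a point or a joint stands for the part that bears it (a point fixed in the world has none). Each returns a list of dicts, best first, with "confidence" (0 to 1); they miss things now and then, are a little off and sometimes report something else, mostly with a low value. They report only what shows in the picture. A call takes as long as a camera call.
- robot.spot_in(name, picture): "rect" ([left, top, right, bottom] in pixels, round what is visible of it).
Readings, each from a call of its own:
- robot.read_clock(): time.
- robot.read_joints(): joint angles.
- robot.read_dq(): joint speeds.
- robot.read_joint_efforts(): joint torques, N m.
- robot.read_tool_pos(): TCP position.
- robot.read_eef_rot(): TCP orientation.
- robot.read_ft_force(): force on the tool from outside, world axes, zero at the start.
- robot.read_torque(): the same for the moment, N m.
- robot.read_opening(): finger opening in mm.
Only numpy, scipy, OpenCV 4.12 (cv2) and the standard library are available. Lean on these libraries where they do the work, as an engineer would, in place of code of your own. Each camera call takes 0.05 s, during which the arm holds its last target.

## Working session

There is one attempt and no reset: what is moved stays moved. The work goes in short steps, each a Python script; the robot and the scene stay as the last script left them, time stands still between calls to the robot, and variables do not carry over. Pictures are saved under pics/ and viewed, and the job is handed in when it is done.

```bash
mkdir -p pics; ls
python3 - <<'E'
from workcell import robot
import cv2,pickle
d={}
for n in ("side","top","wrist"):
    p=robot.capture(n); cv2.imwrite(f"pics/a_{n}.png",p["image"])
    d[n]=p
    print(n,{k:v for k,v in p.items() if k!="image"})
    for o in ["dsc","lid","lid_press","gas_unit","purge_rocker","start_key","mains_rocker","stop_key","fan_key","press"]:
        try:
            r=robot.spot_in(o,p); print(o,[([round(x) for x in q["rect"]],round(q["confidence"],2)) for q in r[:2]])
        except Exception as e: print(o,e)
pickle.dump(d,open("a.pkl","wb"))
print(robot.read_clock(),robot.read_tool_pos(),robot.read_eef_rot())
E
```

```text
pics
side {'fx': 388.82340985738944, 'fy': 388.82340985738944, 'cx': 260.964156762081, 'cy': 186.20324883991225, 'distortion': array([-0.01381544,  0.        ,  0.        ,  0.        ,  0.        ]), 'rvec': array([ 0.20433277, -2.76454019,  1.36768801]), 'tvec': array([ 580.21040671,  156.42670827, 1066.96196839]), 'shot': 1}
dsc [([146, 116, 324, 262], 0.65)]
lid [([198, 116, 236, 184], 0.91)]
lid_press [([196, 116, 233, 181], 0.63)]
gas_unit [([164, 245, 271, 354], 0.79)]
purge_rocker [([223, 295, 250, 315], 0.6)]
start_key []
mains_rocker []
stop_key [([221, 297, 248, 314], 0.67)]
fan_key [([302, 208, 307, 216], 0.54)]
press [([232, 106, 279, 148], 0.84)]
top {'fx': 383.8490429700883, 'fy': 383.8490429700883, 'cx': 258.96557906801513, 'cy': 196.63467914181118, 'distortion': array([0.01535481, 0.        , 0.        , 0.        , 0.        ]), 'rvec': array([ 2.21592515, -2.15273724,  0.08698141]), 'tvec': array([ -31.48482134,  587.71729711, 1069.20823832]), 'shot': 2}
dsc [([192, 89, 325, 268], 0.61)]
lid []
lid_press [([225, 125, 291, 153], 0.89)]
gas_unit [([97, 139, 168, 214]
[... 522 characters left out ...]
   ,  0.        ]), 'mount': array([[ 9.99999374e-01, -4.57617566e-04, -1.02106231e-03,
        -2.23658165e-01],
       [ 7.18640470e-04,  9.62123330e-01,  2.72613612e-01,
        -7.62013437e+01],
       [ 8.57635090e-04, -2.72614175e-01,  9.62123057e-01,
        -1.70047271e+02],
       [ 0.00000000e+00,  0.00000000e+00,  0.00000000e+00,
         1.00000000e+00]]), 'shot': 3}
dsc []
lid []
lid_press []
gas_unit []
purge_rocker []
start_key []
mains_rocker []
stop_key []
fan_key []
press []
1.65 [ 209.41400562 -535.50478537  214.60742292] [[ 3.64206834e-01 -9.31318088e-01  1.77982462e-05]
 [-9.31318089e-01 -3.64206834e-01 -1.04814453e-05]
 [ 1.62438024e-05 -1.27584146e-05 -1.00000000e+00]]
```

Run:
```python
import cv2
for n in ("side","top"):
    i=cv2.imread(f"pics/a_{n}.png")
    i=i[80:360,90:400] if n=="top" else i[95:365,110:370]
    cv2.imwrite(f"pics/a_{n}_z.png",cv2.resize(i,None,fx=2,fy=2,interpolation=cv2.INTER_CUBIC))
```

```text
(no output)
```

View pics/a_side_z.png

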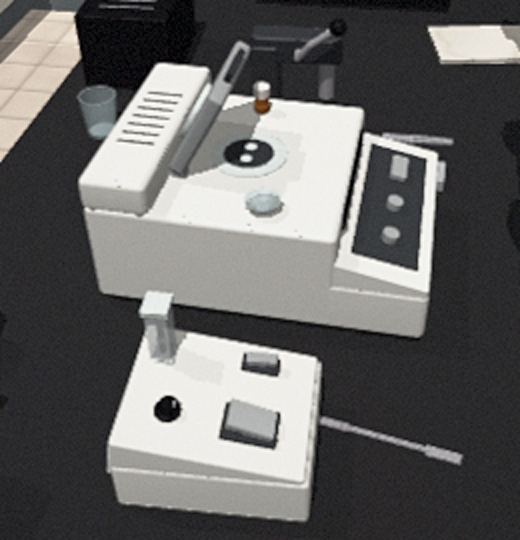

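View pics/a_top_z.png

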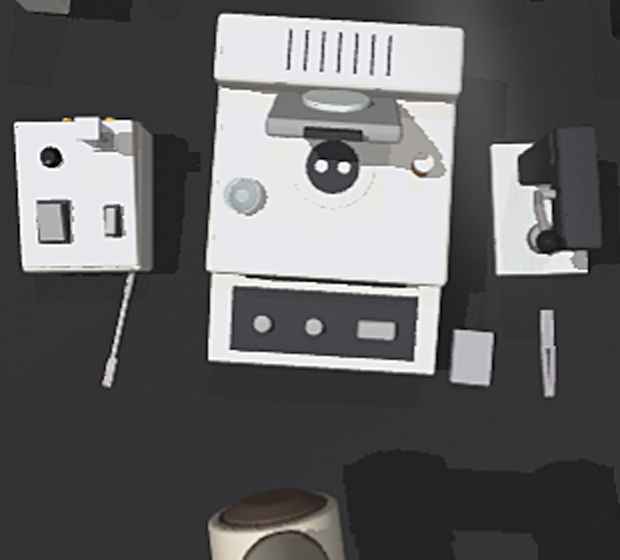

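The top view shows the gas unit on the left and the press on the right. The lid is open with its cap at about (257,129), the start key is at (278,245) and the wide rocker is at (117,190). I'll fit planar poses from both cameras.

```bash
cat > fit.py <<'E'
import cv2,pickle,numpy as np
from scipy.optimize import least_squares
d=pickle.load(open("a.pkl","rb"))
def proj(n,P):
    p=d[n];K=np.array([[p["fx"],0,p["cx"]],[0,p["fy"],p["cy"]],[0,0,1]])
    return cv2.projectPoints(np.float64(P).reshape(-1,1,3),p["rvec"],p["tvec"],K,p["distortion"])[0].reshape(-1,2)
def W(q,L):
    c,s=np.cos(q[2]),np.sin(q[2]);L=np.atleast_2d(L)
    return np.c_[q[0]+c*L[:,0]-s*L[:,1],q[1]+s*L[:,0]+c*L[:,1],L[:,2]]
T=lambda u,v:("top",90+u/2,80+v/2)
S=lambda u,v:("side",110+u/2,95+v/2)
def fit(f,obs,x0):
    def r(x):
        return np.concatenate([proj(o[0],W(x[:3],f(x,k)))[0]-o[1:] for k,o in obs])
    s=least_squares(r,x0,loss="soft_l1",x_scale=[100,100,.1]+[50]*(len(x0)-3))
    print(np.round(s.x,3));
    for (k,o),e in zip(obs,r(s.x).reshape(-1,2)): print(k,o[0],np.round(e,1))
    return s.x
if __name__=="__main__":
    pz=lambda x:113+np.tan(.2)*(x+152.5)  # mid panel x=-152.5 z 113
    def key(xk,y): return [xk-15*np.sin(.2),y,pz(xk)+15*np.cos(.2)]
    fixed={"dfl":[-100,150,165],"dfr":[-100,-150,165],"pfl":[-215,150,100],"pfr":[-215,-150,100]}
    def f(x,k):
        if k in fixed: return fixed[k]
        xk,y=x[3],x[4]
        return key(xk,{"start":y,"stop":y+80,"fan":y+146}[k])
    obs=[("dfl",T(207,271)),("dfr",T(444,285)),("pfl",T(209,360)),("pfr",T(435,373)),("start",T(376,330)),("stop",T(314,327)),("fan",T(263,324)),
     ("dfl",S(333,240)),("dfr",S(364,108)),("pfl",S(430,289)),("pfr",S(437,150)),("start",S(399,167)),("stop",S(395,202)),("fan",S(390,234))]
    q=fit(f,obs,[600,0,0,-150,-80]); print("start top",W(q,key(q[3],q[4])))
    gz=lambda x:97+np.tan(.17)*x
    def g(x,k):
        if k in("R","N"):
            xx=x[3]; return [xx,{"R":30,"N":-48}[k],gz(xx)+14-4*(k=="N")]
        a,b={"fl":(-100,80),"fr":(-100,-80),"bl":(100,80),"br":(100,-80)}[k]; return [a,b,gz(a)]
    obs=[("fl",T(23,271)),("fr",T(135,270)),("bl",T(15,122)),("br",T(135,122)),("R",T(53,221)),("N",T(112,220)),
     ("fl",S(306,478)),("fr",S(321,357)),("bl",S(110,467)),("R",S(250,422)),("N",S(261,362))]
    G=fit(g,obs,[650,300,0,-45]); 
    # rocker end: 13 above when on (back end), 21 when off
    xe=G[3]+19
    for h in(13,21): print("end",h,W(G,[xe-h*np.sin(.17),30,gz(xe)+h*np.cos(.17)]))
    for n in d: 
        if n!="wrist": print(n,proj(n,W(G,[xe,30,gz(xe)+21])))
    def l(x,k):
        hx,a=x[0],x[1]
        px,py,pz_={"cap":(-52,0,32),"el0":(-135,75,0),"er0":(-135,-75,0),"el1":(-135,75,24),"er1":(-135,-75,24)}[k]
        return [hx+px*np.cos(a)+pz_*np.sin(a),x[2]+py,166-px*np.sin(a)+pz_*np.cos(a)]
    obs=[("cap",T(336,99)),("el0",T(268,136)),("er0",T(400,138)),("el1",T(272,121)),("er1",T(399,122)),]
    # vary hinge x, angle, y
    def r(x): return np.concatenate([proj(o[0],W(q[:3],l(x,k)))[0]-o[1:] for k,o in obs])
    s=least_squares(r,[110,.9,0],x_scale=[50,.3,10],loss="soft_l1"); print("hinge,angle",s.x,np.round(r(s.x).reshape(-1,2),1))
    for n in("side","top"):
        print(n,[(k,np.round(proj(n,W(q[:3],l(s.x,k)))[0])) for k in("cap","el0","er0","el1","er1")])
    print("press shut",W(q[:3],[s.x[0]-122,s.x[2],190]), "hinge",W(q[:3],[s.x[0],s.x[2],166]))
E
python3 fit.py
```

```text
[ 6.22838e+02 -2.94000e+00 -2.90000e-02 -1.59559e+02 -6.71170e+01]
dfl top [-1.8 -0.4]
dfr top [ 1.5 -0.4]
pfl top [-1.7 -0.1]
pfr top [0.3 0.1]
start top [-0.3 -0. ]
stop top [-0.7 -0.3]
fan top [-1.1 -0.3]
dfl side [ 1.4 -0.9]
dfr side [-0.3 -1.8]
pfl side [-0.5  0.9]
pfr side [ 0.1 -0.4]
start side [ 0.4 -1.9]
stop side [ 0.3 -1.9]
fan side [ 0.9 -1.8]
start top [[458.42883794 -65.33385653 126.27013756]]
[ 6.23156e+02  3.34206e+02  3.90000e-02 -3.40050e+01]
fl top [-2.1  0.4]
fr top [2.  0.2]
bl top [-1.9 -1.9]
br top [-0.6 -2.3]
R top [-1.3 -0.3]
N top [-0.5  0.1]
fl side [2.5 2. ]
fr side [ 1.6 -1.8]
bl side [ -3.1 -13. ]
R side [ 0.3 -2.9]
N side [ 0.3 -2. ]
end 13 [[604.78588231 363.50706649 107.23690141]]
end 21 [[603.43346906 363.45387728 115.12157955]]
side [[225.69475458 299.04402883]]
top [[113.8427219  182.55926401]]
hinge,angle [99.42369089  1.16394757 -1.46872282] [[ 0.2 -0.3]
 [-2.   0.1]
 [ 1.2  3.1]
 [-3.8 -3.4]
 [ 2.6  0.1]]
side [('cap', array([207., 149.])), ('el0', array([222., 145.])), ('er0', array([236., 115.])), ('el1', array([213., 140.])), ('er1', array([228., 111.]))]
top [('cap', array([258., 129.])), ('el0', array([222., 148.])), ('er0', array([291., 152.])), ('el1', array([222., 137.])), ('er1', array([292., 141.]))]
press shut [[600.22900024  -3.75585454 190.        ]] hinge [[722.17809876  -7.27968345 166.        ]]
```

```bash
cat > h.py <<'E'
from workcell import robot
import numpy as np,cv2,pickle
R0=np.array([[0,1,0],[1,0,0],[0,0,-1.]])
def shot(name,names):
    P=robot.read_tool_pos();R=robot.read_eef_rot()
    p=robot.capture("wrist");p["P"]=np.array(P);p["R"]=np.array(R)
    cv2.imwrite(f"pics/{name}.png",p["image"]);pickle.dump(p,open(name+".pkl","wb"))
    for o in names:
        print(o,[([round(x) for x in q["rect"]],round(q["confidence"],2)) for q in robot.spot_in(o,p)[:2]])
    return p
E
python3 - <<'E'
from h import *
for P in ([470,-5,390],[560,300,270],[700,-5,320],[604,363,107],[458,-65,122]): print(P,robot.inverse_kinematics(P,R0))
robot.command_gripper(0); 
robot.movep([470,-300,390],R0)
robot.movep([470,-5,390],R0)
shot("w1",["lid","start_key","stop_key","dsc","lid_press"])
robot.movep([520,250,330],R0)
shot("w2",["purge_rocker","mains_rocker","gas_unit"])
print(robot.read_clock(),robot.read_opening(),robot.read_ft_force())
E
```

```text
[470, -5, 390] [-2.68580693e-01 -1.71210274e-01  1.58503543e+00 -4.44089210e-16
  1.72776750e+00 -1.83937702e+00]
[560, 300, 270] [ 3.01939252e-01  2.84302374e-01  1.34140714e+00 -4.44089210e-16
  1.51588314e+00 -1.26885707e+00]
[700, -5, 320] [-1.79272823e-01  4.51784318e-01  1.03295214e+00 -4.44089210e-16
  1.65685619e+00 -1.75006915e+00]
[604, 363, 107] [ 3.70171522e-01  5.75675397e-01  1.28159864e+00 -4.44089210e-16
  1.28431862e+00 -1.20062480e+00]
[458, -65, 122] [-4.03166576e-01 -4.23133586e-02  1.99833221e+00 -4.44089210e-16
  1.18557380e+00 -1.97396290e+00]
lid [([244, 324, 268, 360], 0.78)]
start_key [([203, 149, 234, 170], 0.75)]
stop_key [([264, 154, 279, 169], 0.61)]
dsc [([160, 118, 365, 358], 0.86)]
lid_press [([241, 326, 270, 361], 0.94)]
purge_rocker [([324, 195, 347, 229], 0.8)]
mains_rocker [([277, 204, 286, 229], 0.77)]
gas_unit [([260, 156, 360, 272], 0.6)]
7.5333 0.5504227728394998 [-0.37819604  0.70241633  0.51592745]
```

View pics/w1.png

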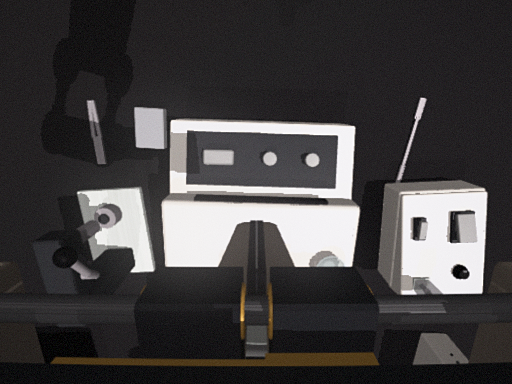

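View pics/w2.png

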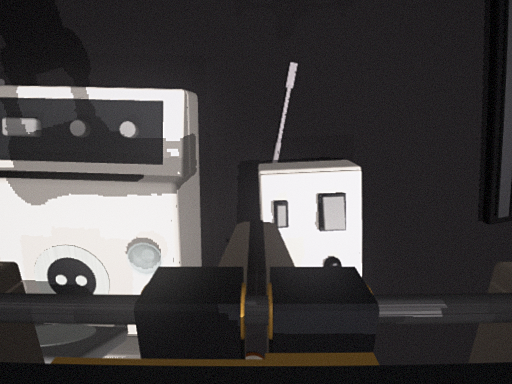

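The wrist views show the start key at (218,157) in w1 and (21,127) in w2. The wide rocker is at (463,227) in w1 and (332,212) in w2. I'll triangulate these along with the fixed cameras.

```bash
cat > tri.py <<'E'
import fit,pickle,numpy as np,cv2
from scipy.optimize import least_squares
for n in("w1","w2"):
    p=pickle.load(open(n+".pkl","rb"))
    T=np.eye(4);T[:3,:3]=p["R"];T[:3,3]=p["P"]
    M=np.linalg.inv(T@p["mount"]);p["rvec"]=cv2.Rodrigues(M[:3,:3])[0];p["tvec"]=M[:3,3];fit.d[n]=p
T,S=fit.T,fit.S
O={"start":[T(376,330),S(399,167),("w1",218.5,157.5),("w2",21,127)],
"stop":[T(314,327),S(395,202),("w1",270,159),("w2",78,128)],
"fan":[T(263,324),S(390,234),("w1",313,160),("w2",128,129)],
"dfl":[T(207,271),S(333,240),("w1",358,203),("w2",180,182)],
"rocker":[T(53,221),S(250,422),("w1",464,227),("w2",332,212)],
"mains":[T(112,220),S(261,362),("w1",420,229),("w2",280,214)],}
for k,o in O.items():
    r=lambda x:np.concatenate([fit.proj(a[0],x)[0]-a[1:] for a in o])
    s=least_squares(r,[600,0,120],loss="soft_l1");print(k,np.round(s.x,1),np.round(s.fun.reshape(-1,2),1).tolist())
E
python3 tri.py
```

```text
start [459.2 -65.1 120.7] [[-0.5, -0.5], [-0.0, -0.3], [-0.3, -0.5], [0.1, 0.1]]
stop [461.2  14.8 123.4] [[-0.7, -0.6], [0.0, -1.1], [-0.6, -0.6], [0.4, 0.1]]
fan [463.2  81.4 123.4] [[-1.3, -0.6], [0.5, -0.7], [-0.8, -0.4], [0.4, 0.2]]
dfl [527.9 150.3 149.3] [[-0.9, -0.5], [0.9, 4.2], [0.1, 1.2], [-1.0, -0.4]]
rocker [588.  364.2  98.1] [[-0.8, -0.1], [0.2, -0.2], [-0.6, -0.0], [0.2, 0.1]]
mains [591.7 285.8  96.5] [[-0.3, -0.0], [0.0, -0.3], [-0.4, -0.2], [0.3, 0.1]]
```

```bash
python3 - <<'E'
from h import *
hx,hy=722,-4
robot.movep([600,100,410],R0); robot.movep([710,hy,400],R0)
p=robot.capture("side");cv2.imwrite("pics/b_side.png",p["image"])
def tgt(a,r=121): 
    return [hx-r*np.cos(a)+24*np.sin(a)+10*min(1,a/.3),hy,166+r*np.sin(a)+24*np.cos(a)]
robot.line_to([tgt(1.2)[0]+5,hy,tgt(1.2)[2]+12])
for a in np.linspace(1.15,.06,12):
    robot.line_to(tgt(a),v=80)
    f=robot.read_ft_force(); print(round(a,2),np.round(tgt(a)),np.round(f,1))
    if np.linalg.norm(f)>25: break
p=robot.capture("side");cv2.imwrite("pics/c_side.png",p["image"])
print(robot.read_clock())
E
python3 -c "
import cv2,numpy as np
a=[cv2.resize(cv2.imread(f'pics/{n}_side.png')[60:310,110:370],None,fx=1.5,fy=1.5) for n in 'bc']
cv2.imwrite('pics/bc.png',np.hstack(a))"
```

```text
1.15 [704.  -4. 286.] [0.6 0.1 0.2]
1.05 [693.  -4. 283.] [ 0.3  0.3 -0.7]
0.95 [681.  -4. 278.] [ 0.2 -0.2 -0.3]
0.85 [670.  -4. 273.] [0.1 0.3 0.7]
0.75 [660.  -4. 266.] [ 0.4 -0.2  0.6]
0.65 [651.  -4. 259.] [ 0.  -0.   0.7]
0.56 [642.  -4. 250.] [-0.7  0.3  0.1]
0.46 [634.  -4. 241.] [-0.1 -0.7  0. ]
0.36 [627.  -4. 231.] [-0.1  0.4  1. ]
0.26 [620.  -4. 220.] [ 0.4  0.2 -0.6]
0.16 [612.  -4. 209.] [ 0.   0.2 -0.4]
0.06 [605.  -4. 197.] [ 0.8 -0.1  0.1]
13.6083
```

View pics/bc.png

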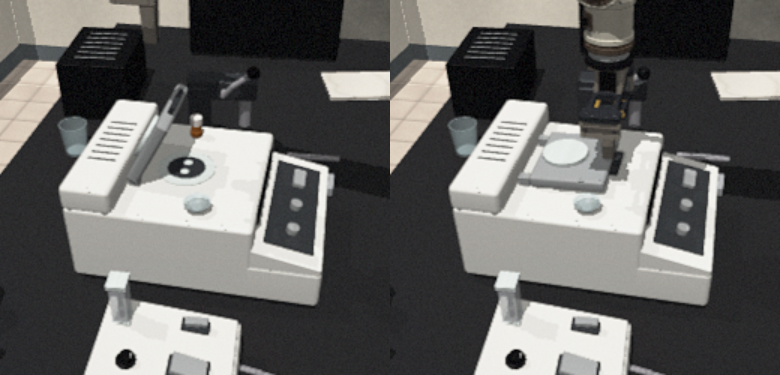

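The right half of the picture shows the lid almost flat, with the fingertips on it near the lip. Next I push it the last few mm under force feedback.

```bash
python3 - <<'E'
from h import *
P=np.array(robot.read_tool_pos());P[0]=603
z=195
while z>=183:
    robot.line_to([603,-4,z],v=40);f=robot.read_ft_force();print(z,np.round(f,1))
    if f[2]>9: break
    z-=1
robot.hold(.3);print(robot.read_tool_pos(),robot.read_ft_force())
robot.line_to([603,-4,250]);
robot.movep([560,200,300],R0)
p=robot.capture("side");cv2.imwrite("pics/d_side.png",p["image"])
robot.movep([520,330,250],R0); shot("w3",["purge_rocker"])
print(robot.read_clock())
E
python3 -c "
import cv2,numpy as np
a=cv2.resize(cv2.imread('pics/d_side.png')[90:310,130:350],None,fx=2,fy=2)
b=cv2.imread('pics/w3.png')[:300,180:480]
cv2.imwrite('pics/d.png',np.hstack([a[:440],cv2.resize(b,(330,440))]))"
```

```text
195 [-0.3 -0.5 -0.1]
194 [-0.3 -0.3  0.7]
193 [-0.9 -0.6  0.6]
192 [-0.6 -0.5  0.9]
191 [-0.  -0.6 -0.2]
190 [-1.5  0.4  3.5]
189 [-4.5  1.1  7.6]
188 [-5.5  1.3 11.9]
[603.13466656  -4.00635502 190.2793233 ] [-5.48187287  1.31607354 11.43864344]
purge_rocker []
18.125
```

View pics/d.png

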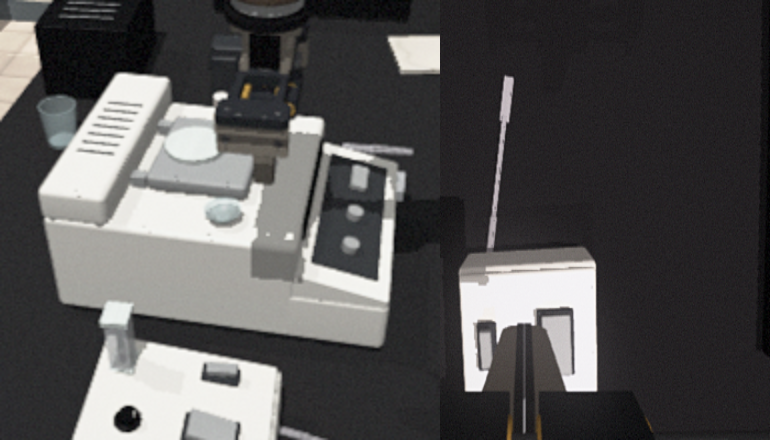

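The lid is down on its stop: the TCP reads 190.3 mm, the force rises stiffly, and it stays flat after I retreat. The rocker is next.

```bash
python3 - <<'E'
from h import *
X,Y=606,365
robot.movep([X,Y,190],R0);robot.line_to([X,Y,120],v=80)
z=119
while z>=98:
    robot.line_to([X,Y,z],v=40);f=robot.read_ft_force();print(z,np.round(robot.read_tool_pos()[2],1),np.round(f,1))
    if f[2]>10: break
    z-=1
robot.hold(.3);print(robot.read_tool_pos(),robot.read_ft_force())
robot.line_to([X,Y,180]);robot.movep([540,250,300],R0)
p=robot.capture("side");cv2.imwrite("pics/e_side.png",p["image"])
print(robot.spot_in("purge_rocker",p)[:1])
shot("w4",["purge_rocker"])
print(robot.read_clock())
E
python3 -c "
import cv2,numpy as np
c=[cv2.resize(cv2.imread(f'pics/{n}_side.png')[260:350,160:280],None,fx=3.2,fy=3.2,interpolation=3) for n in 'ae']
cv2.imwrite('pics/e.png',np.hstack(c))"
```

```text
119 119.4 [-0.1  0.6  0.3]
118 117.9 [ 0.9  0.  -0.1]
117 116.9 [0.3 0.1 0.2]
116 116.2 [ 0.8 -0.   0.4]
115 115.4 [1.6 0.1 1.1]
114 114.3 [ 1.8 -1.3  2.9]
113 112.9 [ 0.9 -0.6  2.2]
112 111.7 [1.1 0.7 2.2]
111 110.7 [1.  1.  1.9]
110 109.7 [0.7 0.9 1.1]
109 108.8 [ 0.9 -0.6  1. ]
108 108.0 [ 1.5 -0.2  1.1]
107 107.9 [-0.6 -2.4  5.1]
106 107.8 [-2.5 -1.5  8.5]
105 107.7 [-4.7 -2.7 13.2]
[606.20867395 365.03763152 107.75245121] [-3.50745242 -3.03601111 12.90764193]
[{'rect': [221.0, 297.6, 248.1, 313.5], 'confidence': 0.55}]
purge_rocker [([326, 191, 356, 226], 0.9)]
25.3167
```

View pics/e.png

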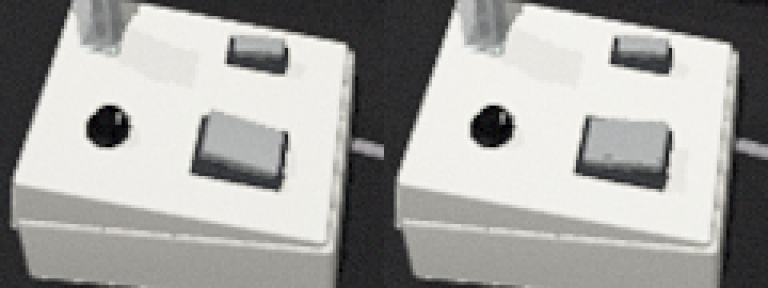

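The rocker is tipped on: it reached a hard stop at z=107.7 and its front end is now raised in the right-hand picture. Next I press the start key square to the panel.

```bash
python3 - <<'E'
from h import *
yw=-.028
Rz=np.array([[np.cos(yw),-np.sin(yw),0],[np.sin(yw),np.cos(yw),0],[0,0,1]])
z=Rz@np.array([np.sin(.2),0,-np.cos(.2)]);x=Rz@np.array([0,1.,0]);R=np.c_[x,np.cross(z,x),z]
C=np.array([458.8,-65.2,126.])
robot.movep(C-60*z,R);print(robot.read_tool_pos())
robot.line_to(C-10*z,v=80)
for s in np.arange(-9,16,1.):
    robot.line_to(C+s*z,v=40);f=robot.read_ft_force();d=(robot.read_tool_pos()-C)@z
    print(s,round(d,2),np.round(f,1),round(-f@z,1))
    if -f@z>11: break
robot.hold(.3);print(robot.read_tool_pos(),robot.read_ft_force())
robot.line_to(C-60*z,v=120)
robot.movep([350,-250,350],R0)
for n in("top","side"):
    p=robot.capture(n);cv2.imwrite(f"pics/f_{n}.png",p["image"])
print(robot.read_clock(),robot.read_ft_force())
E
python3 -c "
import cv2,numpy as np
c=[cv2.resize(cv2.imread(f'pics/f_{n}.png')[80:360,90:400],(400,361)) for n in ('top','side')]
cv2.imwrite('pics/f.png',np.hstack(c))"
```

```text
[447.7098225  -64.64835734 185.62394905]
-9.0 -9.37 [ 0.2  0.5 -0.6] -0.6
-8.0 -8.02 [ 0.2 -0.1  0.1] 0.0
-7.0 -6.91 [-0.2 -0.2  0.6] 0.6
-6.0 -5.91 [ 0.4 -0.2 -1.1] -1.2
-5.0 -4.92 [ 0.3 -0.3  0.4] 0.3
-4.0 -3.92 [ 0.6  0.3 -0.6] -0.7
-3.0 -2.91 [ 0.5 -0.5 -0.1] -0.2
-2.0 -1.94 [ 0.1 -0.1 -0.1] -0.1
-1.0 -0.98 [-0.2  0.8 -0.8] -0.7
0.0 -0.14 [-0.7  0.3  1.9] 2.0
1.0 0.9 [-1.8 -0.3  2.7] 3.0
2.0 1.92 [-1.6  0.3  2.2] 2.5
3.0 2.94 [-1.2 -0.6  4.5] 4.6
4.0 3.95 [-2.   0.3  4.7] 5.0
5.0 4.24 [-6.5  1.3 11.1] 12.2
[459.76791494 -65.28558208 121.85972301] [-6.05532738  1.74096317 11.54353682]
33.2833 [-0.15485729 -0.67192643  0.4077502 ]
```

View pics/f.png

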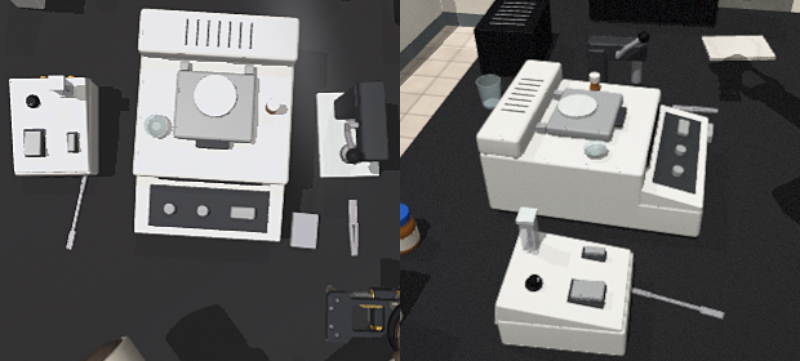

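The key travelled about 5 mm to its stop, with the spring force between 2 and 5 N and then a hard rise. The final pictures show the lid flat, the rocker on, the loose things in place and the arm clear.

Run:
```python
from workcell import robot
print(robot.read_clock(),robot.read_dq());robot.finish_job()
```

```text
33.2833 [ 0.00035454 -0.00366117 -0.00659404 -0.00143896  0.00370481 -0.00193285]
the job is handed in; nothing more can be done
```

I handed the job in at 33.3 s, well inside the 54 s limit. All three steps were done in order with closed fingertips, and no verdict is reported.

- **Lid:** I pushed it shut along its arc. It met a hard stop at a fingertip height of 190.3 mm with about 11 N, and it looks flat in the later pictures.
- **Purge rocker:** I pressed the raised end down from about 115 mm to a hard stop at 107.7 mm. Before and after pictures show it flipped, with the mains rocker unchanged.
- **Start key:** I pressed it square to the panel. It moved about 5 mm at 2–5 N, then hit a hard stop at about 12 N, and I released it.

**Final checks:** In the last top and side pictures the lid is shut and the rocker is on. The loose things look to be where they started. The arm is clear of everything and the wrist force is about zero. I judged the key's return and the loose things' positions by eye only, without measuring them.

**Disagreements:**
- My first camera fit put the lid at 1.16 rad, above the stated 0.75–1.1, so I started the push from a path safe for either angle.
- Triangulated heights came out about 5–7 mm lower than the given geometry, so I stopped each press on force rather than on a calculated height.
- The detector missed or mislabelled some parts, so I relied on the pictures there.

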